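# Stand the slumped soldering boards up in their rack

## Task

The four soldering boards in the bench rack have slumped over against the backstop: stand them upright again, pressed together flat against the backstop, and square the row so that every board's far end is up against the rack's lip. Reach in under the rack's top shelf, do not shove the rack along the bench, and leave everything else where it lies.

Things in the scene. Friction and masses are not known exactly. Their poses are not given: they have to be found in the camera images.
- rack: grey steel rack, loose on the bench, about 3.3 kg, on rubber feet: a hard shove (30 N and more) slides it. Origin on the bench under it; x from the robot's side to the lip, y along the row towards the backstop, z up. Floor plate: its top at z = 10 mm, from x -95 to 87.5 mm, y -100 to 100 mm. Its -x side (the robot's) and -y side are open
- backstop_foot (a point): foot of the backstop: where its face (at rack y = 95 mm) meets the rack floor. The backstop is the rack's upright end panel, 165 mm high, from x = -60 to 87.5 mm in the rack's frame. Sliding the leaning row towards it takes up to about 15 N at the boards' feet; 15 to 20 N against it is firm. Axes as the rack's
- lip_top (a point): middle of the top inner edge of the lip, the wall 30 mm high above the floor along the rack's whole +x edge; its inner face is at rack x = 82.5 mm. Axes as the rack's
- shelf_edge (a point): middle of the lower front edge of the top shelf, a 5 mm plate over the row that reaches from the backstop 75 mm out (rack y 95 to 20 mm), x -60 to 87.5 mm; its underside is 175 mm above the bench, 165 mm above the rack floor. Two 30 mm corner gussets sit under it against the backstop. Axes as the rack's
- board0: pale soldering board, a plain slab 150 mm long (its x) x 13 mm thick (its y) x 100 mm high (its z), about 0.2 kg, number 0 of the row counted from the backstop (0 leans on the backstop, 3 is outermost). Origin: centre of its lower narrow face. At the start the four lean face to face, about 30 degrees, tops towards the backstop, feet on the rack floor, their +x ends 7 to 22 mm short of the lip
- board1: pale soldering board, a plain slab 150 mm long (its x) x 13 mm thick (its y) x 100 mm high (its z), about 0.2 kg, number 1 of the row counted from the backstop (0 leans on the backstop, 3 is outermost). Origin: centre of its lower narrow face. At the start the four lean face to face, about 30 degrees, tops towards the backstop, feet on the rack floor, their +x ends 7 to 22 mm short of the lip
- board2: pale soldering board, a plain slab 150 mm long (its x) x 13 mm thick (its y) x 100 mm high (its z), about 0.2 kg, number 2 of the row counted from the backstop (0 leans on the backstop, 3 is outermost). Origin: centre of its lower narrow face. At the start the four lean face to face, about 30 degrees, tops towards the backstop, feet on the rack floor, their +x ends 7 to 22 mm short of the lip
- board3: pale soldering board, a plain slab 150 mm long (its x) x 13 mm thick (its y) x 100 mm high (its z), about 0.2 kg, number 3 of the row counted from the backstop (0 leans on the backstop, 3 is outermost). Origin: centre of its lower narrow face. At the start the four lean face to face, about 30 degrees, tops towards the backstop, feet on the rack floor, their +x ends 7 to 22 mm short of the lip
- flux_jar: bystander: squat round jar, 42 mm across, 58 mm high, standing on the rack's top shelf; origin centre of its underside
- charcoal: bystander: black charcoal block 125 x 62 x 26 mm lying on the bench beside the open side of the rack; origin centre of its underside
- hammer: bystander: hammer 250 mm long lying on the bench behind the backstop
- tweezers: bystander: steel tweezers 160 mm long, 10 mm high, lying on the bench beyond the charcoal block, on the open side of the rack
- third_hand: bystander: third-hand stand, round iron base 68 mm across with a 105 mm high post and a bent arm, beyond the lip
- ring_clamp: bystander: wooden ring clamp 130 mm long, 26 mm high, lying beyond the lip
- bench_block: bystander: square steel bench block 100 x 100 x 19 mm, to the left of the rack
Not all that is in view belongs to the job. What is shaped like the board0 but yellow is not meant.

How it is judged:
By the outcome, as a careful person would: the job done as asked, in the order asked, and still so for the second after the job is handed in, with the robot touching nothing.
It also fails if it takes over 53 s, if anything falls off the work surface, if the arm or the gripper's body presses on something with over 40 N, if the wrist force passes 120 N, or if a joint passes its speed limit or range.

## Robot

A 6-joint arm with a two-finger parallel gripper is mounted at the origin on the work surface. World frame = base frame: x ahead of the robot, y to its left, z up, the work surface at z = 0. Lengths are in mm, angles in rad, forces in N, time in s.
With the tool pointing down it reaches from about 350 to 875 mm from the base axis. Payload 4.2 kg.
Tool frame: the origin (TCP) lies between the finger pads; the fingertips stand 14 mm ahead of it and the grasp point (between the pads) lies 5 mm behind it; z points along the fingers, y is the line along which they close (so a half turn about z gives the same grasp; the last joint's range is limited). The gripper opens to 85 mm and grips with 20 to 120 N. Pads are 22 mm wide; open, the fingers measure 114 mm over their backs; the gripper's body (76 mm by 85 mm) begins 54 mm behind the grasp point. The pads swing forward as they close: fully open they stand 13 mm farther back than shut.
Start: joints at [1.514, 0.385, 0.008, 0, -1.194, -0.259], TCP at [194.078, 594.082, 245.312] pointing down, gripper open.
Joint ranges: [-3.14, 3.14], [-1.21, 2.06], [-1.07, 1.41], [-3.16, 2.05], [-2.99, -0.16], [-3.1, 3.1]. Speed limits (rad/s): [2.79, 2.79, 3.14, 3.14, 3.14, 3.14].

## Interface

Orientations are given as a unit quaternion [x, y, z, w].
In Python, from bench import * gives the robot as it stands.
- The arm moves only by the tool carry_out, never from a script. Its argument "motion" is a list of rows, each a list of 7 numbers: the turn, a rotation vector about the tool's x, y, z in rad, then the shift along the tool's x, y, z in mm, then the opening, from -1 (shut) to 1 (fully open), so that 0 is half open. A call has 1 to 5 rows; each row is the pose to reach, as a shift and turn from the pose commanded when the call began, along the tool's axes at that moment; what a row does not reach only later rows make up. A row lasts 1/8 s, in which the tool goes at most 62.5 mm and 10.7 degrees, less where a joint would pass 70% of its speed; a pose out of reach is approached as far as the arm can. A call with a gripper value outside its range is refused whole. The fingers move at their own pace and stop on an object; the grip force is fixed at half the most. Time passes only in rows, so rows that repeat a pose let the fingers close. It gives the time, the measured TCP pose, the force, the opening and the grip force at its end, in the units of the state.
- read_state(): the state, without advancing time (a new reading comes with each control period).
- get_image(name): name is "scene" or "top" or "wrist"; returns a dict with "color" (384x512x3 uint8, blue, green, red), "mtx" (3x3 intrinsics, pixels), "position" and "orientation" of the camera in the world. Camera axes: x right, y down, z forward; pixel columns grow to the right and rows downward; lengths in mm; the calibration is good to about 2 mm. A picture is of the moment at which its call begins. There is no depth.
- job_done(): hands the job in; it is judged then, once.
The state is a dict: "clock": time; "joints": joint angles; "joint_vel": joint speeds; "joint_efforts": joint torques, N m; "position": TCP position; "ee_rot": TCP orientation; "contact_force": force on the tool from outside, world axes, zero at the start; "wrist_torque": the same for the moment, N m; "gripper_width": finger opening in mm; "grasp_force": force on a finger pad.
Only numpy, scipy, OpenCV 4.12 (cv2) and the standard library are available. Lean on these libraries where they do the work, as an engineer would, in place of code of your own. Each camera call takes 0.05 s, during which the arm holds its last target. There are 200 camera calls.

## Working session

There is one attempt and no reset: what is moved stays moved. The work goes in short steps, Python scripts to look and compute and a tool call to move; the robot and the scene stay as the last step left them, time stands still between calls to the robot, and variables do not carry over. Pictures are saved under pics/ and viewed, at most 10 in all, crops included, and the job is handed in when it is done.

Besides the shell and the picture viewer there is one more tool, called after "Call:" as name([rows], argument=value, ...), one row to a line, values as JSON. carry_out: Moves the arm, as the interface text tells. Its arguments: {"type":"object","properties":{"motion":{"type":"array"}},"required":["motion"]}

```bash
mkdir -p pics; ls; python3 - <<'E'
from bench import *
import cv2
s=read_state();print(s)
for n in("scene","top"):
    d=get_image(n);cv2.imwrite(f"pics/{n}0.png",d["color"]);print(n,d["mtx"].tolist(),d["position"],d["orientation"])
E
```

```text
pics
{'clock': 0.0, 'joints': array([ 1.51357471e+00,  3.85543452e-01,  6.59761491e-03, -5.20345544e-04,
       -1.19400655e+00, -2.58614662e-01]), 'joint_vel': array([1.08837773e-03, 1.21418895e-03, 4.80230486e-05, 1.37020867e-03,
       9.27892827e-05, 1.58882691e-04]), 'joint_efforts': array([-3.52853431e-05, -3.92285728e+01,  1.88395375e+01,  4.18589383e+00,
       -4.60650801e-03,  5.15108042e-06]), 'position': array([193.92556675, 593.55167247, 244.21526261]), 'ee_rot': array([ 9.87541119e-01, -1.57357291e-01, -1.32222962e-04,  1.09687858e-03]), 'contact_force': array([ 0.21102287, -0.5349065 ,  0.46993122]), 'wrist_torque': array([-0.03559006,  0.04464914, -0.03871934]), 'grasp_force': 0.0, 'gripper_width': 85.65738002791608}
scene [[410.5860578946384, 0.0, 255.5503134308219], [0.0, 410.5860578946384, 191.73687530276086], [0.0, 0.0, 1.0]] [1067.49619491 -634.43450533  763.00503452] [ 0.85717044  0.26751744 -0.12845326 -0.42094301]
top [[408.0942382513302, 0.0, 252.331858837845], [0.0, 408.0942382513302, 198.40322103537954], [0.0, 0.0, 1.0]] [ 409.41367797   32.22446752 1245.58743351] [-0.69882551  0.71122412 -0.0534069   0.05432184]
```

View pics/scene0.png

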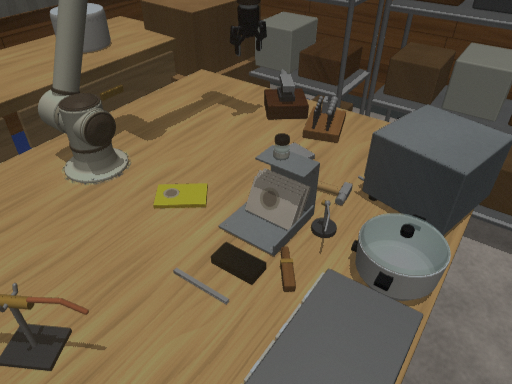

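View pics/top0.png

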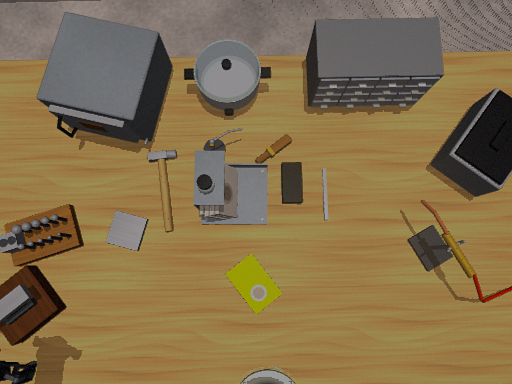

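The scene view shows the rack at about (275,205), with the row leaning under the shelf. The top view shows the shelf at (210,178) with the jar at (205,183), the floor plate out to (267,223), the charcoal at (291,182), and the yellow decoy at (253,284). Next I'll zoom in.

```bash
cat > h.py <<'E'
from bench import *
import numpy as np, cv2
from scipy.spatial.transform import Rotation as R
def ray(d,px,z):
    px=np.atleast_2d(px).astype(float)
    v=np.c_[px,np.ones(len(px))]@np.linalg.inv(d["mtx"]).T@R.from_quat(d["orientation"]).as_matrix().T
    p=np.array(d["position"]);return p+v*((z-p[2])/v[:,2])[:,None]
def proj(d,P):
    q=(np.atleast_2d(P)-d["position"])@R.from_quat(d["orientation"]).as_matrix()
    q=q@np.array(d["mtx"]).T;return q[:,:2]/q[:,2:]
def rackpt(P,o,yaw): return R.from_euler('z',yaw).apply(np.atleast_2d(P))+np.r_[o,0]
E
python3 - <<'E'
import cv2,numpy as np
a=cv2.imread("pics/top0.png")[135:235,180:280];b=cv2.imread("pics/scene0.png")[130:255,215:325]
cv2.imwrite("pics/c.png",np.hstack([cv2.resize(a,(400,500),interpolation=cv2.INTER_CUBIC)[:, :],cv2.resize(b,(400,500),interpolation=cv2.INTER_CUBIC)]))
from h import *
d=get_image("top")
print(ray(d,[[267,166],[267,222.5],[202,224]],10).round(1))
print(ray(d,[[194.5,151],[194.5,205.5],[224,151]],180).round(1))
E
```

```text
[[700.2 -15.1  10. ]
 [524.5 -11.1  10. ]
 [523.5 186.3  10. ]]
[[705.  185.5 180. ]
 [557.  184.9 180. ]
 [703.6 106.1 180. ]]
```

View pics/c.png

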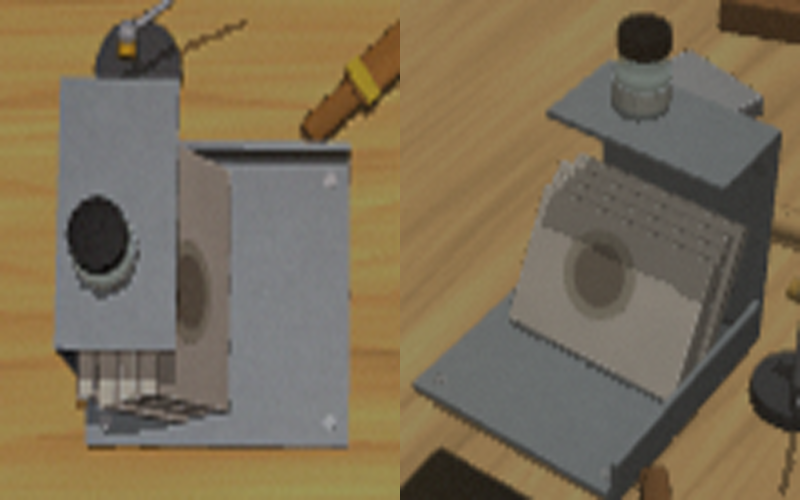

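The zoom shows four boards leaning under the shelf, tops to the backstop. Board 3's foot is at about top px x=237, and the near ends are at about row 217. I'll pin down the rack pose and work out how to get the first move going.

```bash
cat >> h.py <<'E'
def move(pos,Rw,s=None):
    "turn+shift in tool axes from measured pose to tool pose"
    s=s or read_state();R0=R.from_quat(s["ee_rot"])
    print("move",(R0.inv()*Rw).as_rotvec().round(3),R0.inv().apply(np.array(pos)-s["position"]).round(1))
def tool(z,y):
    z=np.array(z,float);z/=np.linalg.norm(z);y=np.array(y,float);y-=z*(y@z);y/=np.linalg.norm(y)
    return R.from_matrix(np.c_[np.cross(y,z),y,z])
E
python3 - <<'E'
from h import *
d=get_image("top")
c=lambda p:[(180+x/4-.4,135+y/5-.4) for x,y in p]
yaw=lambda P:np.arctan2(*(P[0]-P[1])[[1,0]])
P=ray(d,c([(180,80),(177,348)]),180);print(P,yaw(P))
P=ray(d,c([(62,78),(56,347)]),180);print(P,yaw(P))
P=ray(d,c([(350,145),(348,447)]),10);print(P,yaw(P))
P=ray(d,c([(348,447),(88,447)]),10);print(P)
P=ray(d,c([(230,405)]),10);print("b3 foot near",P)
P=ray(d,c([(230,185)]),10);print("b3 foot far",P)
s=read_state()
move([450,150,400],tool([0,0,-1],[-1,0,0]))
print(R.from_quat(s["ee_rot"]).as_matrix().round(2))
E
```

```text
[[704.63478517 104.51999881 180.        ]
 [559.06772215 107.52567166 180.        ]] -0.02064509473823258
[[707.18221955 183.9178132  180.        ]
 [561.01648206 187.30111567 180.        ]] -0.023142895734946028
[[707.77367804 -15.56011195  10.        ]
 [519.9977001   -9.74573     10.        ]] -0.030954570496226838
[[519.9977001   -9.74573     10.        ]
 [523.47350888 187.48134747  10.        ]]
b3 foot near [[547.19499307  79.44437009  10.        ]]
b3 foot far [[684.07123249  77.84075915  10.        ]]
move [ 1.000e-03 -1.000e-03  1.255e+00] [ 381.2  342.5 -154.9]
[[ 0.95 -0.31 -0.  ]
 [-0.31 -0.95 -0.  ]
 [ 0.    0.   -1.  ]]
```

Rack origin is at about (617, 86.5), yaw −0.02 rad. Edges and sizes agree. Board 3's foot is at y≈78, which is rack y≈−8. Moving the arm now.

Call:
carry_out([
  [0,0,0.5,100,100,-155,0],
  [0,0,1.0,200,200,-155,0],
  [0,0,1.25,300,280,-155,0],
  [0,0,1.25,380,340,-155,0],
  [0,0,1.25,380,340,-155,0],
])

```text
clock: 0.82
position: [332.6, 346.1, 357.3]
ee_rot: [0.808, -0.589, -0.0, -0.0]
contact_force: [2.0, -0.1, -0.2]
gripper_width: 42.6
grasp_force: 0.0
```

```bash
python3 - <<'E'
from h import *
s=read_state();print(s["joints"].round(3))
a=np.radians(40);move([560,-120,250],tool([0,np.cos(a),-np.sin(a)],[-1,0,0]))
E
```

```text
[ 1.145  0.069 -0.129  0.    -1.372 -0.833]
move [ 0.136 -0.865  0.292] [513.4 -73.4 107.2]
```

Call:
carry_out([
  [0.03,-0.17,0.06,60,-20,0,0],
  [0.05,-0.35,0.12,120,-20,0,0],
  [0.08,-0.52,0.18,185,-30,20,0],
  [0.11,-0.69,0.23,245,-40,40,0],
  [0.136,-0.865,0.29,305,-50,60,0],
])

```text
clock: 1.45
position: [464.9, 93.4, 305.6]
ee_rot: [0.653, -0.638, -0.288, -0.289]
contact_force: [2.4, 1.3, -0.7]
gripper_width: 43.3
grasp_force: 0.0
```

```bash
python3 - <<'E'
from h import *
s=read_state();print(s["joints"].round(3))
a=np.radians(40);move([605,-120,220],tool([0,np.cos(a),-np.sin(a)],[-1,0,0]))
E
```

```text
[-0.027  0.164 -0.092 -0.851 -1.427  0.23 ]
move [ 0.007 -0.032  0.021] [ 209.  -135.1 -102.7]
```

Call:
carry_out([
  [0,-0.03,0.02,42,0,-60,0],
  [0,-0.03,0.02,80,-20,-85,0],
  [0,-0.03,0.02,120,-65,-100,0],
  [0,-0.03,0.02,165,-110,-100,0],
  [0,-0.03,0.02,209,-140,-100,0],
])

```text
clock: 2.08
position: [610.2, -118.3, 215.6]
ee_rot: [0.643, -0.641, -0.3, -0.292]
contact_force: [0.5, 0.1, 0.2]
gripper_width: 42.9
grasp_force: 0.0
```

```bash
python3 - <<'E'
from h import *
s=read_state();print(s["joints"].round(3),s["position"])
a=np.radians(40);T=tool([0,np.cos(a),-np.sin(a)],[-1,0.02,0])
# tip 14 (half open ~+7?) ahead of TCP; tip centre target z 28
tip=np.array([610,40,60]);move(tip-14*np.array([0,np.cos(a),-np.sin(a)]),T)
tip=np.array([610,50,30]);move(tip-14*np.array([0,np.cos(a),-np.sin(a)]),T)
E
```

```text
[-0.338  0.596  0.31  -0.797 -1.64   0.432] [ 610.23743688 -118.28219192  215.60543289]
move [ 0.011 -0.009  0.01 ] [ 15.6  -2.2 207.4]
move [ 0.011 -0.009  0.01 ] [ 32.   -2.6 234.5]
```

Call:
carry_out([
  [0,0,0.01,0,-2,60,0],
  [0,0,0.01,5,-2,110,0],
  [0,0,0.01,12,-2,160,0],
  [0,0,0.01,25,-2,200,0],
  [0,0,0.01,28,-2,210,0],
])

```text
clock: 2.7
position: [606.5, 25.9, 56.9]
ee_rot: [-0.639, 0.645, 0.304, 0.288]
contact_force: [0.1, -0.3, 0.6]
gripper_width: 42.8
grasp_force: 0.0
```

```bash
python3 - <<'E'
from h import *
s=read_state();print(s["position"])
a=np.radians(40);T=tool([0,np.cos(a),-np.sin(a)],[-1,0.02,0])
for t in [(610,60,30),(610,134,30)]:move(np.array(t)-14*np.array([0,np.cos(a),-np.sin(a)]),T)
cv2.imwrite("pics/s2.png",cv2.resize(get_image("scene")["color"][100:270,200:370],(600,600),interpolation=cv2.INTER_CUBIC))
E
```

```text
[606.48744986  25.88553399  56.92376011]
move [ 0.017 -0.008 -0.003] [-1.6 -4.  29.4]
move [ 0.017 -0.008 -0.003] [-49.6  -4.2  85.7]
```

View pics/s2.png

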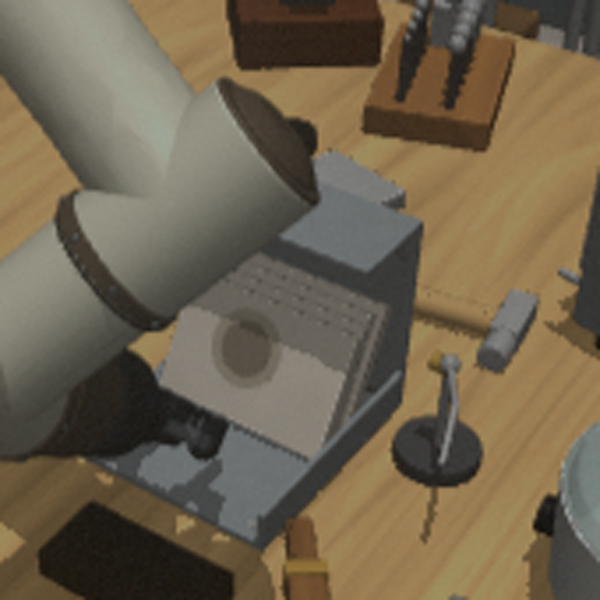

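The scene view shows the gripper just short of board 3's foot, at about (210,435) in the crop. The wrist hides the jar, so I'll check its clearance from above.

```bash
python3 - <<'E'
from h import *
cv2.imwrite("pics/t2.png",cv2.resize(get_image("top")["color"][130:350,150:340],(518,600),interpolation=cv2.INTER_CUBIC))
E
```

```text
(no output)
```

View pics/t2.png

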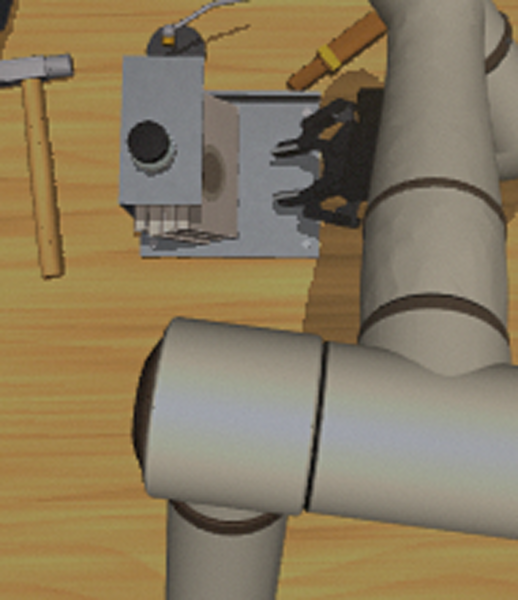

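The top view shows the forearm well robot-side and right of the jar, with the fingers centred on the board at about (290,175). Advancing to contact.

Call:
carry_out([
  [0.017,-0.008,0,-1,0,15,0],
  [0.017,-0.008,0,-2,0,29,0],
  [0.017,-0.008,0,-5,0,34,0],
  [0.017,-0.008,0,-8,0,38,0],
  [0.017,-0.008,0,-11,0,41,0],
])

```text
clock: 3.42
position: [608.0, 63.0, 41.6]
ee_rot: [-0.636, 0.646, 0.299, 0.298]
contact_force: [0.3, 0.4, -0.1]
gripper_width: 42.4
grasp_force: 0.0
```

Call:
carry_out([
  [0,0,0,-2,0,2.5,0],
  [0,0,0,-4,0,5,0],
  [0,0,0,-6.5,0,7.5,0],
  [0,0,0,-8.5,0,10,0],
  [0,0,0,-10,0,12,0],
])

```text
clock: 4.05
position: [608.1, 77.2, 41.1]
ee_rot: [-0.637, 0.646, 0.298, 0.298]
contact_force: [-0.8, -7.3, 3.6]
gripper_width: 42.9
grasp_force: 3.8
```

Call:
carry_out([
  [0,0,0,0,0,2.5,0],
  [0,0,0,0,0,5,0],
  [0,0,0,0,0,8,0],
  [0,0,0,-1,0,11,0],
  [0,0,0,-2,0,13,0],
])

```text
clock: 4.68
position: [609.0, 79.3, 40.2]
ee_rot: [-0.64, 0.645, 0.294, 0.297]
contact_force: [-11.8, -39.8, 33.4]
gripper_width: 42.5
grasp_force: 25.5
```

Call:
carry_out([
  [0,0,0,-1.3,0,1.6,0],
  [0,0,0,-2.6,0,3.2,0],
  [0,0,0,-3.9,0,4.8,0],
  [0,0,0,-5.2,0,6.4,0],
  [0,0,0,-6.4,0,7.7,0],
])

```text
clock: 5.3
position: [611.8, 90.6, 39.9]
ee_rot: [-0.639, 0.646, 0.292, 0.3]
contact_force: [-4.6, -29.8, 24.9]
gripper_width: 43.0
grasp_force: 18.3
```

Call:
carry_out([
  [0,0,0,-2,0,-1,0],
  [0,0,0,-4,0,-1,0],
  [0,0,0,-6,0,-1,0],
  [0,0,0,-7,0,-1,0],
  [0,0,0,-8,0,-1,0],
])

```text
clock: 5.92
position: [609.5, 101.3, 40.3]
ee_rot: [-0.636, 0.647, 0.296, 0.298]
contact_force: [1.3, -6.0, -2.2]
gripper_width: 42.8
grasp_force: 2.9
```

```bash
python3 - <<'E'
from h import *
a=get_image("top")["color"][130:250,170:280]
b=get_image("scene")["color"][120:270,210:340]
cv2.imwrite("pics/t3.png",np.hstack([cv2.resize(a,(400,500),interpolation=cv2.INTER_CUBIC),cv2.resize(b,(400,500),interpolation=cv2.INTER_CUBIC)]))
o=cv2.imread("pics/top0.png")
# rack motion: template match of the shelf/lip corner patch
for (x,y,w,h) in [(186,145,44,22),(192,196,30,12)]:
    t=o[y:y+h,x:x+w];n=cv2.cvtColor(get_image("top")["color"],cv2.COLOR_BGR2GRAY).astype(np.float32)[y:y+h,x:x+w]
    print(cv2.phaseCorrelate(cv2.cvtColor(t,cv2.COLOR_BGR2GRAY).astype(np.float32),n))
E
```

```text
((0.37285990633500177, 0.034276806013606276), 0.9303035325474209)
((-0.45790175124053967, -0.581171552370308), 0.856880964173211)
```

View pics/t3.png

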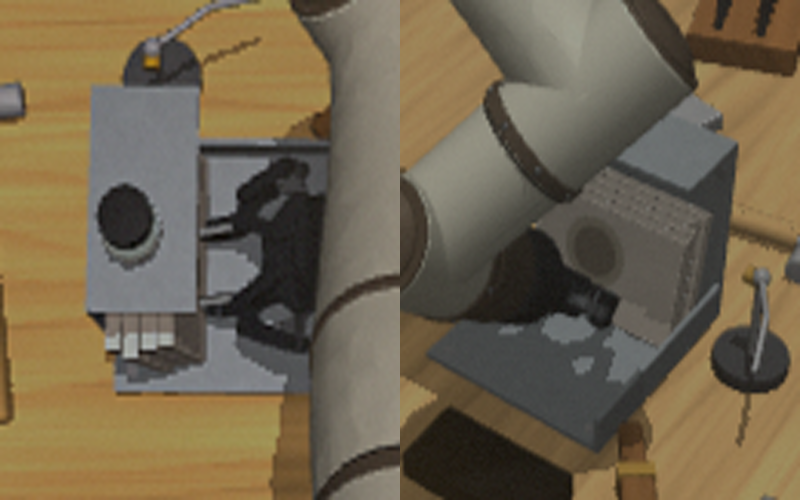

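The boards are nearly upright and the rack has moved by less than 0.5 px. Continuing gently.

Call:
carry_out([
  [0,0,0,-0.7,0,0.8,0],
  [0,0,0,-1.4,0,1.6,0],
  [0,0,0,-2.1,0,2.4,0],
  [0,0,0,-2.8,0,3.2,0],
  [0,0,0,-3.5,0,4,0],
])

```text
clock: 6.75
position: [608.6, 107.1, 39.8]
ee_rot: [-0.636, 0.647, 0.297, 0.297]
contact_force: [0.2, -5.2, -3.0]
gripper_width: 42.7
grasp_force: 2.5
```

Call:
carry_out([
  [0,0,0,-0.7,0,0.8,0],
  [0,0,0,-1.4,0,1.6,0],
  [0,0,0,-2.1,0,2.4,0],
  [0,0,0,-2.8,0,3.2,0],
  [0,0,0,-3.5,0,4,0],
])

```text
clock: 7.38
position: [608.3, 113.6, 40.4]
ee_rot: [-0.636, 0.647, 0.298, 0.298]
contact_force: [-0.2, -4.5, -3.4]
gripper_width: 42.9
grasp_force: 2.3
```

Call:
carry_out([
  [0,0,0,-0.3,0,0.4,0],
  [0,0,0,-0.6,0,0.8,0],
  [0,0,0,-0.9,0,1.1,0],
  [0,0,0,-1.2,0,1.5,0],
  [0,0,0,-1.5,0,1.9,0],
])

```text
clock: 8.0
position: [608.3, 115.8, 40.9]
ee_rot: [-0.636, 0.646, 0.298, 0.298]
contact_force: [-0.0, -9.6, -2.3]
gripper_width: 42.7
grasp_force: 4.7
```

Stiffening up now; a last small press.

Call:
carry_out([
  [0,0,0,-0.3,0,0.4,0],
  [0,0,0,-0.6,0,0.8,0],
  [0,0,0,-0.9,0,1.1,0],
  [0,0,0,-1.2,0,1.5,0],
  [0,0,0,-1.2,0,1.5,0],
])

```text
clock: 8.62
position: [608.4, 116.0, 40.9]
ee_rot: [-0.637, 0.647, 0.297, 0.297]
contact_force: [-2.9, -13.4, -0.4]
gripper_width: 43.0
grasp_force: 6.8
```

Call:
carry_out([
  [0,0,0,-0.3,0,0.4,0],
  [0,0,0,-0.6,0,0.8,0],
  [0,0,0,-0.6,0,0.8,0],
])

```text
clock: 9.0
position: [608.4, 116.1, 40.9]
ee_rot: [-0.637, 0.647, 0.297, 0.297]
contact_force: [-2.6, -15.7, -0.0]
gripper_width: 42.5
grasp_force: 8.2
```

The row is pressed firm at about 15.7 N. I'll retreat along −y and then rise.

Call:
carry_out([
  [0,0,0,6,0,-8,0],
  [0,0,0,26,0,-31,0],
  [0,0,0,45,0,-60,0],
  [0,0,0,30,0,-110,0],
  [0,0,0,10,0,-165,0],
])

```text
clock: 9.62
position: [607.2, -11.9, 140.9]
ee_rot: [-0.636, 0.645, 0.301, 0.299]
contact_force: [1.1, -0.7, 0.8]
gripper_width: 42.7
grasp_force: 0.0
```

```bash
python3 - <<'E'
from h import *
a=np.radians(50)
for y in(1,-1):
    move([430,60,300],tool([np.cos(a),0,-np.sin(a)],[0,y,0]))
print(read_state()["joints"].round(2))
E
```

```text
move [1.11  0.133 1.098] [-165.9  179.3  -47.3]
move [-0.145  1.212 -1.717] [-165.9  179.3  -47.3]
[-0.2   0.61  0.13 -0.87 -1.41  0.48]
```

Call:
carry_out([
  [0.12,0.015,0.12,-40,20,-30,-0.57],
  [0.25,0.03,0.245,-80,40,-47,-0.57],
  [0.37,0.045,0.365,-120,75,-47,-0.57],
  [0.5,0.06,0.49,-150,115,-47,-0.57],
  [0.61,0.073,0.605,-166,160,-47,-0.57],
])

```text
clock: 10.25
position: [458.9, 59.6, 296.5]
ee_rot: [-0.328, 0.866, 0.153, 0.346]
contact_force: [-0.5, 1.4, -0.5]
gripper_width: 18.7
grasp_force: 0.0
```

```bash
python3 - <<'E'
from h import *
a=np.radians(50)
move([400,80,270],tool([np.cos(a),0,-np.sin(a)],[0,1,0]))
print(read_state()["joints"].round(2))
E
```

```text
move [0.524 0.059 0.524] [41.2 53.7 -0.4]
[ 0.14 -0.12 -0.43 -0.68 -0.72 -0.59]
```

Call:
carry_out([
  [0.13,0.015,0.13,10,12,0,-0.57],
  [0.26,0.03,0.26,20,25,0,-0.57],
  [0.39,0.045,0.39,30,38,0,-0.57],
  [0.52,0.06,0.52,40,50,0,-0.57],
  [0.52,0.06,0.52,41,54,0,-0.57],
])

```text
clock: 10.88
position: [434.5, 15.0, 276.8]
ee_rot: [-0.16, 0.938, 0.033, 0.305]
contact_force: [0.2, -0.5, 0.5]
gripper_width: 18.4
grasp_force: 0.0
```

```bash
python3 - <<'E'
from h import *
a=np.radians(50);z=np.array([np.cos(a),0,-np.sin(a)])
print(read_state()["joints"].round(2))
move([400,150,270],tool(z,[0.02,1,0]))
move(np.array([495,158,50])-14*z,tool(z,[0.02,1,0]))
d=get_image("top");a=d["color"][130:250,160:280]
b=get_image("scene")["color"][120:270,210:340]
cv2.imwrite("pics/t4.png",np.hstack([cv2.resize(a,(400,400),interpolation=cv2.INTER_CUBIC),cv2.resize(b,(347,400),interpolation=cv2.INTER_CUBIC)]))
E
```

```text
[ 0.47 -0.26 -0.87  0.32 -0.36 -1.97]
move [ 0.172 -0.069  0.295] [ -7.6 139.1   7.7]
move [ 0.172 -0.069  0.295] [ 46.7 126.6 227.2]
```

View pics/t4.png

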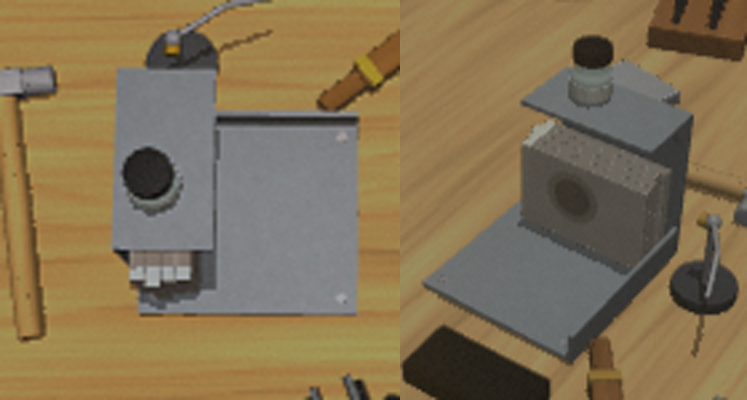

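The boards are upright and flat, with only their near ends staggered (crop (130–190, 275)). The wrist is near its limits here, so I'll fit a quick kinematic model to choose a reachable pushing pose.

```bash
cat > kin.py <<'E'
from h import *
from scipy.optimize import least_squares
D=[([1.5136,.3855,.0066,-.0005,-1.194,-.2586],[193.9,593.6,244.2],[.9875,-.1574,0,0]),
([1.145,.069,-.129,0,-1.372,-.833],[332.6,346.1,357.3],[.808,-.589,0,0]),
([-.027,.164,-.092,-.851,-1.427,.23],[464.9,93.4,305.6],[.653,-.638,-.288,-.289]),
([-.338,.596,.31,-.797,-1.64,.432],[610.2,-118.3,215.6],[.643,-.641,-.3,-.292]),
([-.2,.61,.13,-.87,-1.41,.48],[607.2,-11.9,140.9],[-.636,.645,.301,.299]),
([.14,-.12,-.43,-.68,-.72,-.59],[458.9,59.6,296.5],[-.328,.866,.153,.346]),
([.47,-.26,-.87,.32,-.36,-1.97],[434.5,15,276.8],[-.16,.938,.033,.305])]
lo=np.array([-3.14,-1.21,-1.07,-3.16,-2.99,-3.1]);hi=np.array([3.14,2.06,1.41,2.05,-.16,3.1])
def fk(q,p,s4=-1,s6=-1):
    e=lambda a,v:R.from_euler(a,v)
    R3=e('z',q[0])*e('y',q[1]-q[2]);R4=R3*e('x',s4*q[3]);R6=R4*e('y',-q[4])*e('x',s6*q[5])
    P=np.r_[0,0,p[0]]+e('z',q[0]).apply(e('y',q[1]).apply([0,0,p[1]]))+R3.apply([p[2],0,p[5]])+R4.apply([0,-p[3],0])+R6.apply([p[4],0,0])
    return P,R6*R.from_matrix([[0,0,1],[0,-1,0],[1,0,0]])
def fit(s4,s6):
    f=lambda p:np.concatenate([fk(q,p,s4,s6)[0]-x for q,x,_ in D])
    r=least_squares(f,[245,500,500,150,300,0]);return r.x,np.abs(r.fun).max()
def ik(pos,Rw,p,q0):
    f=lambda q:np.r_[(fk(q,p)[0]-pos)/100,(fk(q,p)[1].inv()*Rw).as_rotvec()*2]
    return least_squares(f,np.clip(q0,lo+.01,hi-.01),bounds=(lo,hi))
E
python3 - <<'E'
from kin import *
for s4 in(1,-1):
    p,e=fit(s4,-1);print(s4,p.round(1),round(e,1))
    for s6 in(1,-1):print(s6,[np.round((fk(q,p,s4,s6)[1].inv()*R.from_quat(o)).as_rotvec(),2).tolist() for q,_,o in D[::2]])
E
```

```text
1 [-201.8   88.4  402.9   95.1 -203.2  355.8] 192.2
1 [[0.0, 0.0, 2.09], [1.27, -1.27, 1.06], [1.25, -1.24, 0.73], [0.17, -0.17, -1.37]]
-1 [[0.0, 0.0, 1.57], [1.61, -1.0, 1.38], [1.85, -0.58, 1.39], [0.21, 0.09, 0.96]]
-1 [160.7 563.1 421.5 159.7 283.5   2.2] 2.3
1 [[0.0, 0.0, 2.09], [-0.0, -0.0, 1.11], [0.0, 0.0, 0.61], [0.0, 0.0, -0.77]]
-1 [[0.0, 0.0, 1.57], [-0.0, -0.0, 1.57], [-0.0, 0.0, 1.57], [-0.0, 0.0, 1.57]]
```

```bash
sed -i 's/\[1,0,0\]\])$/[1,0,0]])*R.from_euler("z",np.pi\/2)/' kin.py; python3 - <<'E'
from kin import *
p,e=fit(-1,-1)
print((fk(D[3][0],p)[1].inv()*R.from_quat(D[3][2])).as_rotvec().round(2))
qc=np.array([.47,-.26,-.87,.32,-.36,-1.97]);q2=np.array(D[4][0])
rng=np.random.default_rng(0)
for phi in(0,20,40,60,-30):
  for b in(30,45,55):
    f,g=np.radians([phi,b]);z=np.array([np.cos(f)*np.cos(g),np.sin(f)*np.cos(g),-np.sin(g)])
    for sy in(1,-1):
      T=tool(z,[-sy*np.sin(f),sy*np.cos(f),0]);best=[]
      for q0 in [qc,q2,*rng.uniform(lo,hi,(6,6))]:
        ok=[];q=q0
        for x in(500,550):
          r=ik(np.array([x,158,55])-14*z,T,p,q);q=r.x;ok.append(r.cost<1e-5)
        if all(ok) and not any(np.allclose(q,k,atol=.05) for k in best):best.append(q)
      for q in best[:2]:print(phi,b,sy,q.round(2))
E
```

```text
[ 0. -0. -0.]
0 45 1 [-0.    0.43 -0.89 -3.13 -0.53  1.57]
0 45 -1 [-0.    0.43 -0.89 -3.13 -0.53 -1.57]
0 55 1 [-0.    0.38 -0.78 -3.13 -0.19  1.56]
0 55 -1 [-0.    0.38 -0.78 -3.13 -0.19 -1.58]
20 30 1 [-0.2   0.57 -0.83 -2.53 -0.9   1.46]
20 30 -1 [-0.2   0.57 -0.83 -2.53 -0.9  -1.68]
20 45 1 [ 0.06  0.38 -0.52 -1.99 -0.22  0.63]
20 45 -1 [ 0.06  0.38 -0.52 -1.99 -0.22 -2.51]
40 30 1 [-0.19  0.53 -0.56 -1.94 -0.8   1.06]
40 30 -1 [-0.19  0.53 -0.56 -1.94 -0.8  -2.08]
40 45 1 [ 0.11  0.39 -0.43 -1.44 -0.41  0.3 ]
40 45 -1 [ 0.11  0.39 -0.43 -1.44 -0.41 -2.84]
40 55 1 [ 0.37  0.37 -0.44 -0.84 -0.25 -0.48]
40 55 -1 [ 0.37  0.37 -0.44 -0.84 -0.25  2.66]
60 30 1 [-0.14  0.57 -0.37 -1.53 -0.93  0.81]
60 30 -1 [-0.14  0.57 -0.37 -1.53 -0.93 -2.33]
60 45 1 [ 0.07  0.45 -0.33 -1.21 -0.68  0.35]
60 45 -1 [ 0.07  0.45 -0.33 -1.21 -0.68 -2.79]
60 55 1 [ 0.24  0.42 -0.33 -0.9  -0.56 -0.05]
-30 55 1 [ 0.45  0.41 -0.94  1.86 -0.52  1.94]
-30 55 -1 [ 0.45  0.41 -0.94  1.86 -0.52 -1.2 ]
```

```bash
cat >> kin.py <<'E'
def zdir(phi,b):
    f,g=np.radians([phi,b]);return np.array([np.cos(f)*np.cos(g),np.sin(f)*np.cos(g),-np.sin(g)])
def ori(phi,b,flat=True):
    z=zdir(phi,b);f=np.radians(phi)
    return tool(z,[-np.sin(f),np.cos(f),0] if flat else [.02,1,-(z[1]+.02*z[0])/z[2]])
E
python3 - <<'E'
from kin import *
p,e=fit(-1,-1)
for W5 in (10,15):
  q=np.array([.47,-.26,-.87,.32,-.36,-1.97])
  pr=None
  for P,ph,b,fl in [((460,20,290),60,45,1),((430,60,290),50,30,1),((420,100,270),25,30,1),((420,150,230),W5,38,1),((470,157,80),W5,40,0),((490,158,62),W5,40,0),((540,158,62),W5,40,0)]:
    T=ori(ph,b,fl);r=ik(np.array(P),T,p,q);q=r.x
    print(P,ph,b,'%.0e'%r.cost,q.round(2),'' if pr is None else (pr.inv()*T).as_rotvec().round(2));pr=T
print(fk(np.array([.47,-.26,-.87,.32,-.36,-1.97]),p)[1].as_matrix()[:,2])
move((460,20,290),ori(60,45))
E
```

```text
(460, 20, 290) 60 45 2e-30 [-0.12  0.01 -0.28 -0.83 -1.08 -0.06] 
(430, 60, 290) 50 30 3e-26 [-0.23 -0.08 -0.46 -1.18 -1.    0.13] [ 0.14 -0.26  0.11]
(420, 100, 270) 25 30 3e-03 [ 0.3  -0.25 -0.68 -1.12 -0.16 -0.39] [0.38 0.   0.22]
(420, 150, 230) 10 38 3e-02 [-0.01 -0.14 -0.85 -2.56 -0.16  1.09] [0.22 0.14 0.15]
(470, 157, 80) 10 40 2e-24 [-0.12  0.37 -0.99 -2.77 -0.67  1.17] [0.01 0.03 0.3 ]
(490, 158, 62) 10 40 1e-20 [-0.11  0.45 -0.96 -2.81 -0.72  1.2 ] [0. 0. 0.]
(540, 158, 62) 10 40 2e-24 [-0.09  0.46 -0.83 -2.78 -0.61  1.15] [0. 0. 0.]
(460, 20, 290) 60 45 2e-30 [-0.12  0.01 -0.28 -0.83 -1.08 -0.06] 
(430, 60, 290) 50 30 3e-26 [-0.23 -0.08 -0.46 -1.18 -1.    0.13] [ 0.14 -0.26  0.11]
(420, 100, 270) 25 30 3e-03 [ 0.3  -0.25 -0.68 -1.12 -0.16 -0.39] [0.38 0.   0.22]
(420, 150, 230) 15 38 4e-02 [ 0.07 -0.13 -0.76 -2.13 -0.16  0.67] [0.14 0.14 0.1 ]
(470, 157, 80) 15 40 8e-21 [-0.14  0.35 -0.91 -2.59 -0.6   0.94] [0.01 0.03 0.42]
(490, 158, 62) 15 40 6e-30 [-0.14  0.43 -0.9  -2.63 -0.66  0.99] [0. 0. 0.]
(540, 158, 62) 15 40 1e-30 [-0.1   0.45 -0.76 -2.59 -0.55  0.9 ] [0. 0. 0.]
[ 0.56332292  0.16185808 -0.8102279 ]
move [-0.491 -0.169 -0.522] [-29.6  -4.2   4.2]
```

```bash
python3 - <<'E'
from kin import *
p,e=fit(-1,-1)
q=np.array([.47,-.26,-.87,.32,-.36,-1.97])
pr=None
for P,ph,b,fl in [((460,20,290),60,45,1),((450,60,210),55,35,1),((450,100,130),48,30,1),((455,130,90),35,30,1),((460,150,75),22,34,1),((470,158,68),10,40,0)]:
    T=ori(ph,b,fl);P=np.array(P);r=ik(P,T,p,q);q=r.x
    print(P,ph,b,'%.0e'%r.cost,q.round(2),'' if pr is None else ((pr.inv()*T).as_rotvec().round(2),pr.inv().apply(P-pp).round(0)));pr=T;pp=P
E
```

```text
[460  20 290] 60 45 2e-30 [-0.12  0.01 -0.28 -0.83 -1.08 -0.06] 
[450  60 210] 55 35 2e-25 [-0.21  0.1  -0.46 -1.18 -0.96  0.31] (array([ 0.07, -0.17,  0.06]), array([36., 29., 78.]))
[450 100 130] 48 30 1e-30 [-0.28  0.29 -0.62 -1.56 -0.89  0.78] (array([ 0.1 , -0.09,  0.07]), array([47., 23., 73.]))
[455 130  90] 35 30 1e-20 [-0.3   0.41 -0.79 -2.   -0.85  1.18] (array([0.2 , 0.  , 0.11]), array([22., 16., 42.]))
[460 150  75] 22 34 1e-28 [-0.25  0.45 -0.94 -2.42 -0.84  1.43] (array([0.19, 0.07, 0.12]), array([ 5., 14., 21.]))
[470 158  68] 10 40 8e-21 [-0.12  0.42 -1.01 -2.8  -0.74  1.21] (array([0.18, 0.08, 0.42]), array([-1.,  4., 14.]))
```

Call:
carry_out([
  [-0.12,-0.04,-0.13,-10,0,0,-0.57],
  [-0.25,-0.08,-0.26,-20,0,0,-0.57],
  [-0.37,-0.12,-0.39,-25,0,2,-0.57],
  [-0.49,-0.17,-0.52,-30,-4,4,-0.57],
  [-0.49,-0.17,-0.52,-30,-4,4,-0.57],
])

```text
clock: 11.6
position: [458.5, 19.1, 288.3]
ee_rot: [-0.348, 0.875, 0.128, 0.31]
contact_force: [-1.2, -0.0, -0.7]
gripper_width: 18.4
grasp_force: 0.0
```

```bash
python3 - <<'E'
from kin import *
for P,ph,b in [((450,60,210),55,35),((450,80,170),51,32),((450,100,130),48,30),((455,130,90),35,30)]:move(P,ori(ph,b))
E
```

```text
move [-0.141 -0.275 -0.142] [32.5 34.8 74.8]
move [-0.092 -0.328 -0.092] [ 47.2  49.  114.7]
move [-0.054 -0.363 -0.057] [ 61.8  63.2 154.5]
move [ 0.12  -0.364  0.091] [ 68.4  81.1 200.9]
```

Call:
carry_out([
  [-0.08,-0.14,-0.08,16,17,37,-0.57],
  [-0.14,-0.275,-0.14,32,35,75,-0.57],
  [-0.09,-0.33,-0.09,47,49,115,-0.57],
  [-0.054,-0.363,-0.057,62,63,155,-0.57],
  [-0.054,-0.363,-0.057,62,63,155,-0.57],
])

```text
clock: 12.22
position: [452.5, 97.0, 128.3]
ee_rot: [-0.349, 0.793, 0.198, 0.459]
contact_force: [-0.7, 0.3, -0.4]
gripper_width: 18.4
grasp_force: 0.0
```

```bash
python3 - <<'E'
from kin import *
print(read_state()["joints"].round(2))
for P,ph,b,f in [((455,130,90),35,30,1),((460,150,75),22,34,1),((470,158,68),10,40,0)]:move(P,ori(ph,b,f))
E
```

```text
[-0.28  0.29 -0.61 -1.57 -0.88  0.79]
move [0.182 0.    0.113] [20.1 20.8 41.6]
move [0.371 0.07  0.24 ] [23.9 30.8 64.7]
move [0.556 0.091 0.669] [23.7 29.  79.2]
```

Call:
carry_out([
  [0.14,0,0.09,15,16,32,-0.57],
  [0.28,0.03,0.18,22,26,53,-0.57],
  [0.4,0.075,0.3,24,30,68,-0.57],
  [0.48,0.085,0.46,24,30,74,-0.57],
  [0.556,0.09,0.62,24,29,79,-0.57],
])

```text
clock: 12.85
position: [468.7, 155.9, 66.5]
ee_rot: [0.021, 0.903, 0.088, 0.42]
contact_force: [0.9, -0.4, -0.3]
gripper_width: 18.1
grasp_force: 0.0
```

```bash
python3 - <<'E'
from kin import *
s=read_state();print(s["joints"].round(2),R.from_quat(s["ee_rot"]).as_matrix().round(3).tolist())
z=zdir(10,40)
# tip-centre TCP y so that tip mid is on row centre
for x in (490,505,520,540):move([x,157.5-14*z[1],62],ori(10,40,0))
d=get_image("top")
cv2.imwrite("pics/t5.png",cv2.resize(d["color"][140:260,160:280],(600,600),interpolation=cv2.INTER_CUBIC))
E
```

```text
[-0.14  0.44 -1.01 -2.78 -0.78  1.29] [[-0.647, -0.036, 0.762], [0.111, 0.984, 0.141], [-0.754, 0.176, -0.633]]
move [0.01  0.011 0.074] [-10.4  -1.8  19. ]
move [0.01  0.011 0.074] [-20.1  -2.4  30.4]
move [0.01  0.011 0.074] [-29.8  -2.9  41.8]
move [0.01  0.011 0.074] [-42.8  -3.6  57.1]
```

View pics/t5.png

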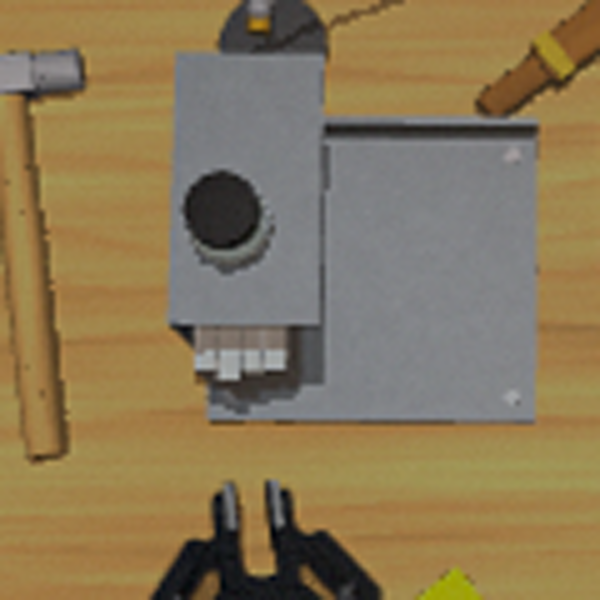

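The fingers are lined up with the row: tips at crop x 228–272, row at 195–290. Board 1 sticks out furthest. Advancing towards the lip.

Call:
carry_out([
  [0,0.01,0.07,-5,-1,9,-0.57],
  [0,0.01,0.07,-10,-2,19,-0.57],
  [0,0.01,0.07,-16,-2,26,-0.57],
  [0,0.01,0.07,-20,-2,30,-0.57],
  [0,0.01,0.07,-23,-3,34,-0.57],
])

```text
clock: 13.52
position: [506.9, 156.9, 61.9]
ee_rot: [0.048, 0.904, 0.105, 0.411]
contact_force: [1.4, 0.0, 0.4]
gripper_width: 18.6
grasp_force: 0.0
```

Call:
carry_out([
  [0,0,0,-1.3,0,1.5,-0.57],
  [0,0,0,-2.6,0,3,-0.57],
  [0,0,0,-3.9,0,4.6,-0.57],
  [0,0,0,-5.2,0,6.1,-0.57],
  [0,0,0,-6.5,0,7.6,-0.57],
])

```text
clock: 14.15
position: [516.5, 157.1, 61.7]
ee_rot: [0.048, 0.904, 0.105, 0.411]
contact_force: [1.0, 1.2, 0.3]
gripper_width: 18.1
grasp_force: 0.0
```

Call:
carry_out([
  [0,0,0,-1.3,0,1.5,-0.57],
  [0,0,0,-2.6,0,3,-0.57],
  [0,0,0,-3.9,0,4.6,-0.57],
  [0,0,0,-5.2,0,6.1,-0.57],
  [0,0,0,-6.5,0,7.6,-0.57],
])

```text
clock: 14.78
position: [526.0, 157.2, 61.3]
ee_rot: [0.048, 0.905, 0.105, 0.41]
contact_force: [-2.1, 0.8, -0.8]
gripper_width: 18.4
grasp_force: 1.0
```

Call:
carry_out([
  [0,0,0,-0.7,0,0.8,-0.57],
  [0,0,0,-1.3,0,1.5,-0.57],
  [0,0,0,-2,0,2.3,-0.57],
  [0,0,0,-2.6,0,3,-0.57],
  [0,0,0,-3.3,0,3.8,-0.57],
])

```text
clock: 15.4
position: [529.9, 157.3, 61.0]
ee_rot: [0.048, 0.905, 0.105, 0.41]
contact_force: [-7.4, -3.0, 4.5]
gripper_width: 18.2
grasp_force: 3.6
```

Call:
carry_out([
  [0,0,0,-0.7,0,0.8,-0.57],
  [0,0,0,-1.3,0,1.5,-0.57],
  [0,0,0,-2,0,2.3,-0.57],
  [0,0,0,-2.6,0,3,-0.57],
  [0,0,0,-2.6,0,3,-0.57],
])

```text
clock: 16.02
position: [534.0, 157.2, 61.0]
ee_rot: [0.048, 0.905, 0.105, 0.41]
contact_force: [-6.0, -1.6, 2.8]
gripper_width: 18.7
grasp_force: 3.1
```

Call:
carry_out([
  [0,0,0,-0.7,0,0.8,-0.57],
  [0,0,0,-1.3,0,1.5,-0.57],
  [0,0,0,-1.3,0,1.5,-0.57],
])

```text
clock: 16.4
position: [536.0, 157.2, 60.9]
ee_rot: [0.048, 0.905, 0.105, 0.409]
contact_force: [-6.0, -1.4, 2.8]
gripper_width: 18.5
grasp_force: 3.0
```

Call:
carry_out([
  [0,0,0,-0.7,0,0.8,-0.57],
  [0,0,0,-1.3,0,1.5,-0.57],
  [0,0,0,-1.3,0,1.5,-0.57],
])

```text
clock: 16.77
position: [536.3, 157.5, 60.4]
ee_rot: [0.048, 0.905, 0.105, 0.408]
contact_force: [-10.8, -2.1, 5.2]
gripper_width: 18.8
grasp_force: 5.1
```

Call:
carry_out([
  [0,0,0,-0.7,0,0.8,-0.57],
  [0,0,0,-1.3,0,1.5,-0.57],
  [0,0,0,-1.3,0,1.5,-0.57],
])

```text
clock: 17.15
position: [536.4, 157.7, 59.7]
ee_rot: [0.047, 0.906, 0.105, 0.407]
contact_force: [-15.8, -2.5, 8.0]
gripper_width: 18.6
grasp_force: 7.4
```

Firm against the lip at about 16 N. The finger line is about 0.02 rad off the rack, so I'll turn it a touch to seat boards 0 and 1, then back off and look.

Call:
carry_out([
  [0.015,-0.004,0.013,0,0,0,-0.57],
  [0.03,-0.007,0.026,0,0,0,-0.57],
  [0.03,-0.007,0.026,0,0,0,-0.57],
])

```text
clock: 17.52
position: [536.6, 158.3, 59.7]
ee_rot: [0.065, 0.905, 0.097, 0.408]
contact_force: [-12.3, -0.0, 5.8]
gripper_width: 18.8
grasp_force: 6.2
```

Call:
carry_out([
  [0,0,0,4,0,-5,-0.57],
  [0,0,0,16,0,-19,-0.57],
  [0,0,0,32,0,-38,-0.57],
  [0,0,0,40,0,-55,-0.57],
])

```text
clock: 18.02
position: [473.9, 158.3, 67.8]
ee_rot: [0.067, 0.904, 0.097, 0.412]
contact_force: [0.3, -0.0, -0.0]
gripper_width: 18.4
grasp_force: 0.0
```

```bash
python3 - <<'E'
from h import *
d=get_image("top")["color"][140:240,170:270]
b=get_image("scene")["color"][130:240,240:340]
cv2.imwrite("pics/t6.png",np.hstack([cv2.resize(d,(400,500),interpolation=cv2.INTER_CUBIC),cv2.resize(b,(400,500),interpolation=cv2.INTER_CUBIC)]))
E
```

```text
(no output)
```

View pics/t6.png

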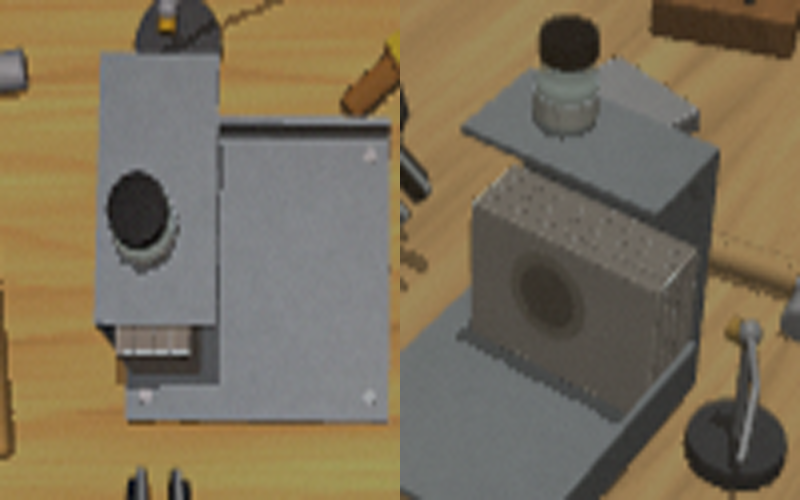

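The row is upright, tight against the backstop and flush. The near ends line up (crop (118–190, 352)), the far ends are at the lip, and the rack corner is where it started. The gripper is clear, so I'll hand it in.

```bash
python3 -c "
from bench import *
print(job_done())"
```

```text
the job is handed in; nothing more can be done
None
```

I handed the job in at about 18 s: the last pictures show all four boards upright, together against the backstop and up to the lip, with the rack where it started, though the first push briefly reached about 40 N in y (52 N total), right at the 40 N limit.

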